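Lift a perforated plate on a spatula and lay it in the wind tunnel's cradle

TASK

Take the flat lifter by its handle, feel its edge down on to the sprung dark slab without pressing hard, slide the blade under the rectangular perforated plate there, and carry the plate gently on the blade to the cradle, laying it flat on the two rails between the side guides, without the fingers touching the plate. Then lay the lifter's foot back flat and centred on its rest block and let go; leave everything else where it is.

Things in the scene. Friction and masses are not known exactly. Their poses are not given: they have to be found in the camera images.
- plate: Perforated aluminium plate, 96 mm along its x, 110 mm along its y, 8 mm thick, 0.13 to 0.22 kg, lying on the slab. Origin: centre of its underside; z up. All lower edges are chamfered: 5.5 mm in, 3.5 mm up, so a blade resting on the slab gets under the edge, one held 1.5 mm above it does not. At the start its far edge is a few mm short of the fence, turned up to 0.1 rad to it; pushed, it slides there first.
- slab (a joint): How far the sprung slab is pressed down, m: 0 when left alone (carrying the plate), up to 0.009. The slab is a dark stone slab, 240 mm (x) by 170 mm (y), 12 mm thick, floating on springs: it gives way at about 3.5 to 4.5 N downwards, then 1.5 N per mm; more than 5 mm is pressing it hard.
- slab_top (a point): Centre of the slab's upper face, 30 mm above the table; z up, x and y along the slab's sides. The slab is open on its -x side, towards the robot, from which the blade comes; its near edge is 120 mm from this point.
- fence (a point): Steel fence fixed on the slab along its y, 14 mm high above the slab, 150 mm long, 12 mm thick. This point: middle of the foot of its near face, which looks to the slab's -x; it lies 65 mm towards +x from the slab's centre, at the height of the slab's top. The plate pushed against it stops and then rides up on the blade.
- cradle: Cradle, fixed: blue base 160 x 160 mm, 8 mm high, with two aluminium rails along x, steel side guides and two rear stops. Origin: centre of its underside; z up. Side guides: inner faces at y = +-61 mm; rear stops: behind the rails, |y| 31 to 61 mm, near faces at x = +54 mm; guides and stops rise to 58 mm above the table. The plate belongs centred on the rails, its 96 mm side along x.
- rails (a point): Middle between the cradle's two rails at the height of their tops, 50 mm above the table; axes as the cradle. Rails: 100 mm long (x from -50 to +50 mm), each from |y| = 39 to 53 mm. Between them is a free gap 78 mm wide and 42 mm deep, open towards -x, so that a blade on which the plate lies can sink between the rails and be drawn out to -x.
- lifter_grip (a point): Middle of the lifter's handle, 49 mm above the underside of its foot; axes: x along the handle to the blade, z up. Handle: 63 mm long (x), 20 mm wide (y), 22 mm high (38 to 60 mm above the underside), on a single post 18 x 12 mm below this point. The blade's front edge is 118.5 mm ahead of this point.
- lifter: The lifter, loose, 0.33 kg: a foot 63 x 60 x 8 mm with the handle above, and the blade ahead of it. Origin: centre of the foot's underside, right below the handle's middle; same axes. The foot hangs 4 mm lower than the blade, so the blade must slope down to the slab to slide under the plate. It starts on the rest with the blade overhanging in the air.
- hinge (a point): Swivel between foot and blade, 31.5 mm ahead of the lifter's origin, 5 mm above the foot's underside; axes as the lifter (not the blade). Blade: 87 mm long from here, 60 mm wide, 2 mm thick, 4 to 6 mm above the foot's underside when straight. It is set up or down by an unknown 0 to 0.11 rad, so its front edge's height must be felt; stiff (1.5 N m: 17 N at the edge bends it).
- rest: The lifter's black rest block, fixed, 80 mm (x) by 90 mm (y), 25 mm high. Origin: centre of its underside; z up. The lifter's foot belongs flat on it, centred, blade towards +x.
- jar: Small glass jar with black lid, 32 mm across, 45 mm high, standing on the slab behind the fence; bystander. Origin: centre of its underside.
- meter: Blue hand-held meter lying down, 160 x 75 x 32 mm; bystander. Origin: centre of its underside.
- disc: Round spare aluminium plate without holes, 100 mm across, 6 mm thick; bystander. Origin: centre of its underside.
- wrench: Steel wrench, 180 mm long, 8 mm thick; bystander. Origin: its middle, at the underside.
- mug: White mug, 80 mm across, 90 mm high; bystander. Origin: centre of its underside.
- muffs: Yellow and black ear defenders lying down, about 180 x 180 x 72 mm; bystander. Origin: at table height between the two cups.
Mind the look-alikes: they are no part of the job. Leave any pink look-alike of the cradle alone.

How it is judged (in metres and radians):
On the way:
1. the plate is carried on the lifter's blade, clear of the slab (contact force between plate and lifter above 0.3 N and contact force between plate and slab below 0.05 N and z of plate in the frame of slab_top above 0.02 m and angle between plate's own z axis and vertical below 0.35 rad), for 0.2 s.
At the end, for the whole second after the job is handed in: Plate flat (0.05 rad) and at rest on both rails: centre within 12 mm along and 10 mm across of the cradle's, underside 3 mm from the rail tops, turned under 0.12 rad, clear of the lifter. Lifter's foot flat (0.06 rad, 5 mm) and at rest on its rest, centred to 25 mm along and 30 mm across (x of plate in the frame of cradle between -0.012 and 0.012 m and y of plate in the frame of cradle between -0.01 and 0.01 m and z of plate in the frame of cradle between 0.047 and 0.053 m and angle between plate's own z axis and vertical below 0.05 rad and angle between the x axis of plate and the x axis of cradle, either way round below 0.12 rad and linear speed of each of plate, lifter below 0.02 m/s and contact force between plate and lifter below 0.05 N and x of lifter in the frame of rest between -0.025 and 0.025 m and y of lifter in the frame of rest between -0.03 and 0.03 m and z of lifter in the frame of rest between 0.02 and 0.03 m and angle between lifter's own z axis and vertical below 0.06 rad); the robot touches nothing.
It fails at once if the sprung slab is pressed down by more than 5 mm (value of joint slab above 0.005 m).
It fails at once if the fingers touch the plate (contact force between the fingers and plate above 0.5 N).
It fails at once if the plate is tipped over (linear speed of plate above 0.7 m/s).
It fails at once if the lifter's blade or plate turns over (angle between plate's own z axis and vertical above 1 rad).
It fails at once if a bystander is moved by more than 30 mm (distance of any of jar, meter, disc, wrench, mug, muffs from where it was at the start of the episode above 0.03 m).
It also fails if it takes over 61 s, if anything falls off the work surface, if the arm or the gripper's body presses on something with over 40 N, if the wrist force passes 120 N, or if a joint passes its speed limit or range.

ROBOT

A 7-joint arm with a two-finger parallel gripper is mounted at the origin on the work surface. World frame = base frame: x ahead of the robot, y to its left, z up, the work surface at z = 0. Lengths are in m, angles in degrees, forces in N, time in s.
With the tool pointing down it reaches from about 0.35 to 0.775 m from the base axis. Payload 3.1 kg.
Tool frame: the origin (TCP) lies on the centre line of the jaws, within the pads' length; the fingertips stand 17 mm ahead of it and the grasp point (between the pads) lies 2 mm behind it (robot.tip_reach is the distance from the TCP to the fingertips, in m); z points along the fingers, y is the direction in which the jaws open and shut (so a half turn about z gives the same grasp; the last joint's range is limited). The gripper opens to 85 mm and grips with 20 to 120 N. Pads are 22 mm wide; open, the fingers measure 114 mm over their backs; the gripper's body (76 mm by 85 mm) begins 54 mm behind the grasp point. The pads swing forward as they close: fully open they stand 13 mm farther back than shut.
Start: joints at [62.47, 17.813, 0.802, 86.603, -0.252, 75.585, -1.558], TCP at [0.234, -0.498, 0.248] pointing down, gripper open.
Joint ranges: [-154.91, 154.91], [-16.99, 109.72], [-72.82, 74.43], [7.12, 147.25], [-82.49, 262.49], [11.32, 116.49], [-174.64, 174.64]. Speed limits (degrees/s): [159.86, 159.86, 180, 180, 180, 180, 180].

INTERFACE

Orientations are given as [roll, pitch, yaw] about the fixed x, y, z axes, in that order (R = Rz(yaw) Ry(pitch) Rx(roll)).
In Python, from station import robot, fingers, vision, workorder, recognise gives the robot as it stands. Calls block until the motion is done:
- robot.move_to(position, orientation): joint-space move of the TCP to a pose.
- robot.line_to(position, orientation=None, velocity=0.15, f_stop=None): straight line of the TCP; orientation=None keeps the orientation; velocity is the mean speed in m/s. With f_stop (N) it stops when the force on the tool has changed by that much, and returns True; else False.
- robot.move_j(angles): joint-space move.
- fingers.gripper_to(opening, force=None): opening from 0.0 (shut) to 1.0 (fully open); force is the grip in N (None keeps the last); returns when the fingers have stopped.
- robot.pause(seconds).
- robot.inverse_kinematics(position, orientation): joint angles nearest the present ones, or None.
- vision.grab_frame(name): name is "scene" or "top" or "wrist"; returns the picture (480x640x3 uint8, red, green, blue); there is no depth.
- vision.calibration(name): a dict with "mtx" (3x3 intrinsics, pixels), "extrinsics" (4x4, takes a point from world to camera coordinates); the wrist camera has in their place "T_tool_cam" (4x4, takes a point from camera to tool coordinates, whose origin is the TCP and whose axes are the flange's). Camera axes: x right, y up, looking along -z (the intrinsics and any distortion apply to the point x, -y, -z); pixel columns grow to the right and rows downward; lengths in m; the calibration is good to about 2 mm. A picture is of the moment at which its call begins: read the wrist's pose just before it. calibration takes no time and is no camera call.
A pose or a line that the arm cannot do raises robot.PlanningError and nothing moves.
- workorder.close_job(): hands the job in, once; it reports no verdict.
Trained networks look in the newest picture that a camera, given by its name, has taken for a name from the list of things; names that differ only in an ending like _2 or _b are one class to them, and where a whole thing is asked for, a point or a joint stands for the part that bears it (a point fixed in the world has none). Each returns a list of dicts, best first, with "p" (0 to 1); they miss things now and then, are a little off and sometimes report something else, mostly with a low value. They report only what shows in the picture. A call takes as long as a camera call. They do not tell look-alikes from the thing itself.
- recognise(label, camera): "rect" ([centre column, centre row, width, height] in pixels, round what is visible of it).
Readings, each from a call of its own:
- robot.current_time_s(): time.
- robot.current_joint_positions(): joint angles.
- robot.current_dq(): joint speeds.
- robot.current_joint_torque(): joint torques, N m.
- robot.current_tool_pos(): TCP position.
- robot.current_eef_rot(): TCP orientation.
- robot.current_contact_force(): force on the tool from outside, world axes, zero at the start.
- robot.current_torque(): the same for the moment, N m.
- robot.current_finger_gap(): opening from 0.0 (shut) to 1.0 (fully open).
Only numpy, scipy, OpenCV 4.12 (cv2) and the standard library are available. Lean on these libraries where they do the work, as an engineer would, in place of code of your own. Each camera call takes 0.05 s, during which the arm holds its last target.

## Working session

There is one attempt and no reset: what is moved stays moved. The work goes in short steps, each a Python script; the robot and the scene stay as the last script left them, time stands still between calls to the robot, and variables do not carry over. Pictures are saved under pics/ and viewed, and the job is handed in when it is done.

```bash
ls; mkdir -p pics; cat > h.py <<'E'
import numpy as np, cv2
from station import robot, fingers, vision, workorder, recognise
def save(im,n): cv2.imwrite('pics/'+n+'.png', cv2.cvtColor(im,cv2.COLOR_RGB2BGR))
E
python3 - <<'E'
from h import *
for c in ['scene','top','wrist']:
    save(vision.grab_frame(c),c+'0')
    k=vision.calibration(c); print(c,{a:np.round(b,4).tolist() if not isinstance(b,str) else b for a,b in k.items()})
for l in ['plate','slab','cradle','lifter','rest','jar','meter','disc','wrench','mug','muffs','fence','lifter_grip']:
    for c in ['scene','top']:
        try: print(l,c,[(np.round(d['rect']).astype(int).tolist(),round(d['p'],2)) for d in recognise(l,c)])
        except Exception as e: print(l,c,e)
print(robot.current_time_s(),robot.current_tool_pos(),robot.current_eef_rot(),robot.tip_reach)
E
```

```text
pics
scene {'mtx': [[442.4871, 0.0, 320.6143], [0.0, 442.4871, 244.8648], [0.0, 0.0, 1.0]], 'extrinsics': [[0.3005, 0.9537, 0.0142, -0.132], [-0.6866, 0.2059, 0.6973, 0.293], [0.6621, -0.2192, 0.7167, -1.4631], [0.0, 0.0, 0.0, 1.0]]}
top {'mtx': [[541.0697, 0.0, 329.7553], [0.0, 541.0697, 242.0045], [0.0, 0.0, 1.0]], 'extrinsics': [[0.0245, -0.9996, 0.0115, -0.0681], [0.9977, 0.0252, 0.0632, -0.4888], [-0.0634, 0.01, 0.9979, -1.5232], [0.0, 0.0, 0.0, 1.0]]}
wrist {'mtx': [[370.2455, 0.0, 321.5461], [0.0, 370.2455, 239.2891], [0.0, 0.0, 1.0]], 'T_tool_cam': [[-0.0005, 0.9595, 0.2818, 0.0719], [1.0, 0.0004, 0.0004, 0.0012], [0.0002, 0.2818, -0.9595, -0.1264], [0.0, 0.0, 0.0, 1.0]]}
plate scene [([233, 315, 60, 49], 0.61)]
plate top [([404, 199, 42, 39], 0.76)]
slab scene [([235, 323, 108, 110], 0.75), ([506, 236, 50, 45], 0.42)]
slab top [([405, 205, 67, 87], 0.68)]
cradle scene [([438, 277, 90, 68], 0.76), ([394, 183, 61, 42], 0.67)]
cradle top [([228, 195, 63, 57], 0.55)]
lifter scene [([331, 256, 49, 59], 0.68)]
lifter top [([311, 233, 27, 54], 0.82)]
rest scene [([320, 251, 33, 31]
[... 363 characters left out ...]
, 57, 20], 0.26)]
disc top [([453, 299, 42, 37], 0.78), ([309, 234, 26, 58], 0.67)]
wrench scene [([474, 219, 58, 20], 0.78), ([436, 276, 87, 69], 0.18)]
wrench top [([150, 250, 56, 9], 0.71)]
mug scene [([507, 234, 51, 45], 0.82), ([436, 276, 95, 72], 0.29)]
mug top [([144, 207, 46, 29], 0.8)]
muffs scene [([62, 331, 87, 82], 0.96)]
muffs top [([528, 233, 60, 65], 0.66)]
fence scene [([234, 321, 103, 106], 0.63)]
fence top [([403, 204, 66, 88], 0.81), ([526, 232, 61, 66], 0.43)]
lifter_grip scene [([438, 277, 89, 73], 0.73), ([332, 253, 46, 58], 0.72)]
lifter_grip top [([310, 235, 29, 57], 0.77)]
1.45 [ 0.23371547 -0.49788935  0.24831126] [1.79998399e+02 1.37380534e-03 2.51486000e+01] 0.017
```

```bash
python3 - <<'E'
import cv2
a=cv2.imread('pics/scene0.png');b=cv2.imread('pics/top0.png')
cv2.imwrite('pics/s0c.png',cv2.resize(a[140:410,0:560],(800,386),interpolation=cv2.INTER_CUBIC))
cv2.imwrite('pics/t0c.png',cv2.resize(b[120:340,120:440],(800,550),interpolation=cv2.INTER_CUBIC))
E
```

```text
(no output)
```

View pics/s0c.png

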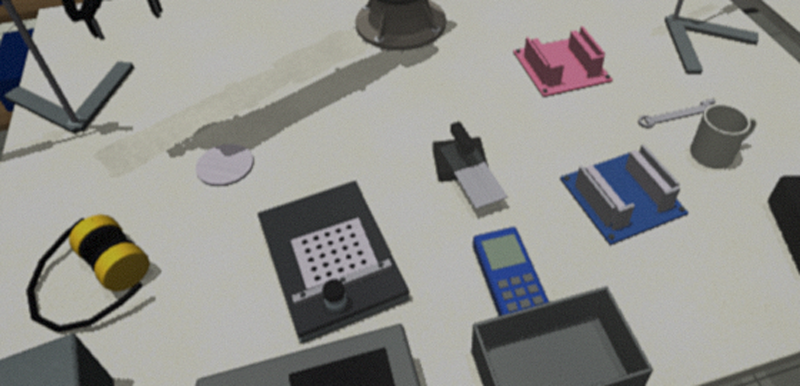

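View pics/t0c.png

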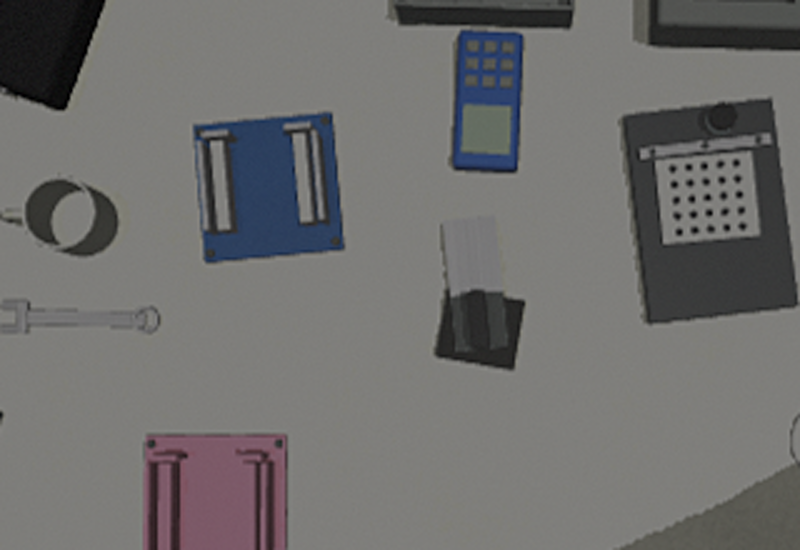

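View pics/wrist0.png

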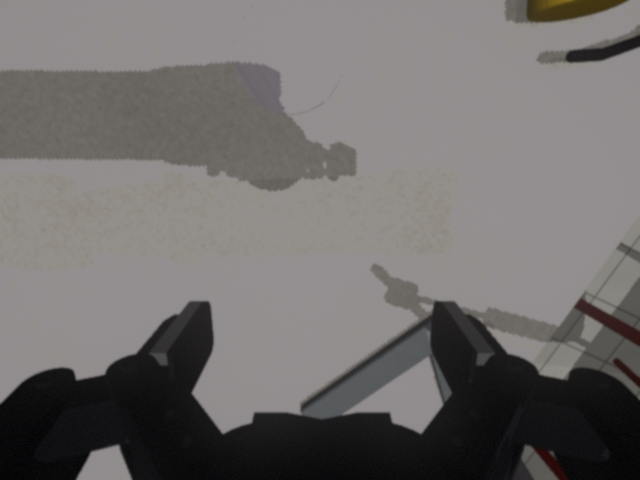

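View pics/top0.png

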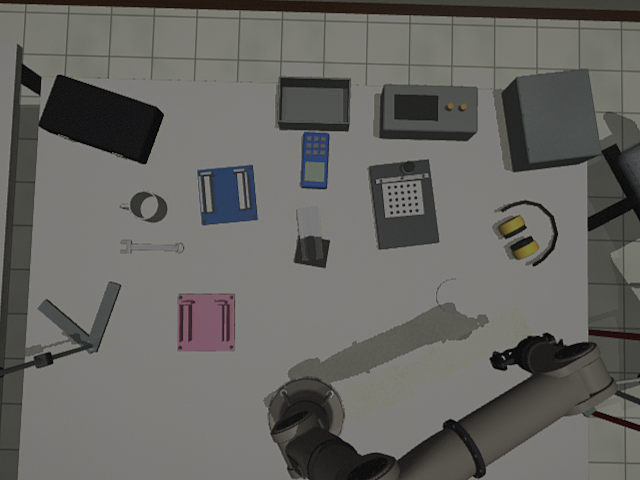

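```bash
cat >> h.py <<'E'
from scipy.spatial.transform import Rotation as Ro
def campose(name, tp=None, rpy=None):
    k=vision.calibration(name); M=np.array(k['mtx'])
    if name=='wrist':
        T=np.eye(4); T[:3,:3]=Ro.from_euler('xyz',rpy,degrees=True).as_matrix(); T[:3,3]=tp
        return M, T@np.array(k['T_tool_cam'])
    return M, np.linalg.inv(np.array(k['extrinsics']))
def ray(cam,uv,z):
    M,T=cam; uv=np.atleast_2d(uv).astype(float)
    d=np.c_[(uv[:,0]-M[0,2])/M[0,0],-(uv[:,1]-M[1,2])/M[1,1],-np.ones(len(uv))]@T[:3,:3].T
    o=T[:3,3]; s=(z-o[2])/d[:,2]; return o+d*s[:,None]
def proj(cam,P):
    M,T=cam; P=np.atleast_2d(P); c=(P-T[:3,3])@T[:3,:3]
    return np.c_[M[0,0]*c[:,0]/-c[:,2]+M[0,2], M[1,1]*-c[:,1]/-c[:,2]+M[1,2]]
E
python3 - <<'E'
from h import *
t=campose('top')
c=lambda a:[(120+x*.4,120+y*.4) for x,y in a]
def show(n,pts,z):
    P=ray(t,c(pts),z); print(n,np.round(P[:,:2],4).tolist(),'mean',np.round(P.mean(0)[:2],4))
show('slab',[(623,117),(771,99),(797,304),(648,323)],.03)
show('plate',[(655,157),(751,150),(760,237),(664,244)],.038)
show('cradle',[(194,126),(331,113),(343,247),(206,262)],.008)
show('rest',[(442,286),(524,300),(514,369),(436,355)],.025)
show('bladetip',[(442,222),(494,217)],.03)
show('handle',[(468,347),(488,347),(485,292)],.085)
E
```

```text
slab [[0.7066, -0.1627], [0.7319, -0.3312], [0.4984, -0.3637], [0.4726, -0.1956]] mean [ 0.6024 -0.2633]
plate [[0.6603, -0.1992], [0.6711, -0.3078], [0.5724, -0.3193], [0.5617, -0.2112]] mean [ 0.6164 -0.2594]
cradle [[0.6874, 0.3289], [0.7068, 0.1722], [0.5521, 0.1533], [0.5309, 0.309]] mean [0.6193 0.2408]
rest [[0.5089, 0.0379], [0.4954, -0.0552], [0.4172, -0.0459], [0.4308, 0.0424]] mean [ 0.4631 -0.0052]
bladetip [[0.5811, 0.0397], [0.5883, -0.0189]] mean [0.5847 0.0104]
handle [[0.4388, 0.0048], [0.4393, -0.0169], [0.499, -0.0121]] mean [ 0.4591 -0.0081]
```

```bash
cat >> h.py <<'E'
import json
def shot(n):
    tp=np.array(robot.current_tool_pos()); r=np.array(robot.current_eef_rot()); im=vision.grab_frame('wrist'); save(im,n)
    json.dump([tp.tolist(),r.tolist()],open('pics/'+n+'.json','w')); return im
def wcam(n):
    tp,r=json.load(open('pics/'+n+'.json')); return campose('wrist',tp,r)
E
python3 - <<'E'
from h import *
for n,p,y in [('w_slab',(.57,-.26,.22),8),('w_lift',(.47,0,.22),7),('w_cra',(.58,.235,.22),7)]:
    robot.move_to(p,[180,0,y]); robot.pause(.15); shot(n)
    print(robot.current_time_s(),robot.current_tool_pos(),robot.current_eef_rot(),robot.current_contact_force())
E
```

```text
3.175 [ 0.56924195 -0.26156089  0.22020448] [1.79957507e+02 8.65916454e-03 7.85277190e+00] [-0.19664416 -0.43114907  0.14300099]
4.45 [ 0.47068186 -0.00152661  0.21985607] [1.79993863e+02 1.29621832e-03 6.82912036e+00] [ 0.82411864 -0.06142316  0.03293039]
5.6667 [0.58049919 0.23266566 0.22043288] [ 1.79922389e+02 -3.75273019e-02  6.81529949e+00] [-0.10040982  0.08809685  0.32783363]
```

View pics/w_slab.png

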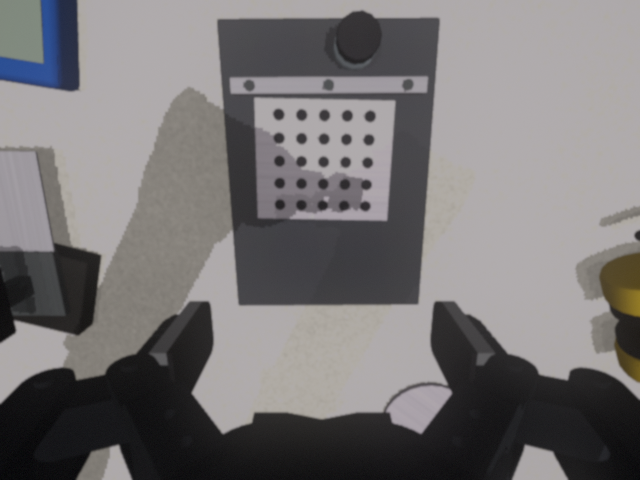

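View pics/w_lift.png

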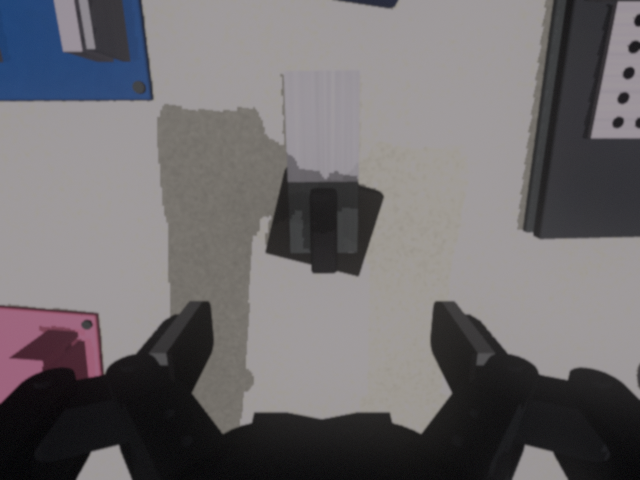

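View pics/w_cra.png

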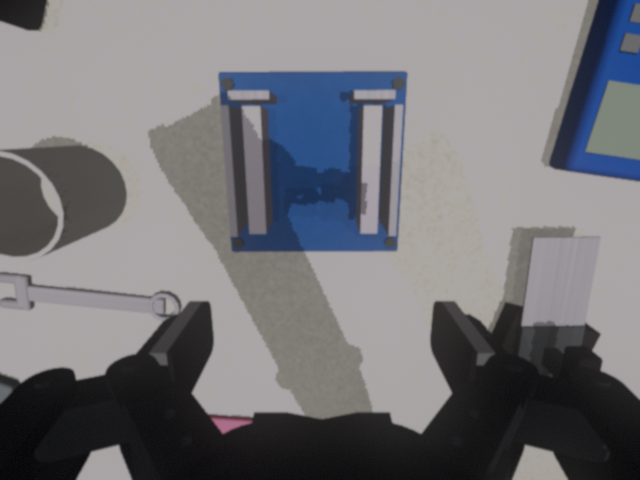

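```bash
python3 - <<'E'
from h import *
from scipy.optimize import least_squares
def fit(n,loc,z,uv,x0):
    c=wcam(n); loc=np.array(loc,float)
    def f(p):
        a=p[2]; R=np.array([[np.cos(a),-np.sin(a)],[np.sin(a),np.cos(a)]])
        P=np.c_[loc@R.T+p[:2],np.full(len(loc),z)]
        return (proj(c,P)-np.array(uv)).ravel()
    r=least_squares(f,x0); print(n,np.round(r.x[:2],4),'yaw',round(np.degrees(r.x[2]),2),'res',np.round(r.fun,1)); return r.x
s=fit('w_slab',[(.12,.085),(.12,-.085),(-.12,-.085),(-.12,.085)],.03,[(218,19),(439,18),(419,304),(239,305)],[.6,-.26,.1])
p=fit('w_slab',[(.048,.055),(.048,-.055),(-.048,-.055),(-.048,.055)],.038,[(254,98),(396,100),(388,220),(258,219)],[.6,-.26,.1])
a=s[2];R=np.array([[np.cos(a),-np.sin(a)],[np.sin(a),np.cos(a)]]); print('plate in slab',(p[:2]-s[:2])@R, 'fence', R@[.065,0]+s[:2])
fit('w_slab',[(.065,.075),(.065,-.075)],.044,[(230.5,94),(427,94)],s)
fit('w_cra',[(.08,.08),(.08,-.08),(-.08,-.08),(-.08,.08)],.008,[(220,72),(407,72),(397,251),(233,251)],[.6,.24,.1])
fit('w_cra',[(.05,.053),(.05,-.053),(-.05,-.053),(-.05,.053)],.05,[(242,106),(381,105),(378,234),(249,234)],[.6,.24,.1])
fit('w_lift',[(.0315,.01),(.0315,-.01),(-.0315,-.01),(-.0315,.01)],.085,[(311,189),(336,189),(337,271.5),(311,272)],[.46,0,.1])
fit('w_lift',[(.04,-.045),(-.04,-.045),(-.04,.045)],.025,[(383,195),(360,275),(266,251)],[.46,0,-.1])
c=wcam('w_lift'); print(ray(c,[(284,71),(360,71)],.03))
E
python3 -c "
import cv2
a=cv2.imread('pics/w_lift.png')[50:290,230:400]; b=cv2.imread('pics/w_cra.png')[50:270,200:430]
cv2.imwrite('pics/l2.png',cv2.resize(a,None,fx=2.5,fy=2.5,interpolation=2));cv2.imwrite('pics/c2.png',cv2.resize(b,None,fx=2.7,fy=2.7,interpolation=2))"
```

```text
w_slab [ 0.6039 -0.2645] yaw 8.16 res [-1.5 -0.3  1.8 -0.9  0.2  1.1 -0.5  1.2]
w_slab [ 0.6167 -0.2586] yaw 7.07 res [ 0.5  0.4 -0.8  0.3 -0.5 -0.2  0.8 -0.8]
plate in slab [0.01351897 0.0039906 ] fence [ 0.66821331 -0.2552671 ]
w_slab [ 0.6037 -0.2639] yaw 7.8 res [ 0. -0. -0. -0.]
w_cra [0.6199 0.2421] yaw 6.84 res [-1.4 -0.5  1.7 -0.7  0.9  0.8 -1.2  1.1]
w_cra [0.6199 0.2428] yaw 7.11 res [-0.5  0.4  0.8  0.5 -0.9 -0.9  0.6 -0.1]
w_lift [ 0.4724 -0.0043] yaw 7.22 res [-1.6 -0.1  1.6 -0.3  0.3  0.4 -0.2  0.1]
w_lift [ 0.4639 -0.0054] yaw -8.08 res [ 2.1 -1.8 -0.9  0.8 -1.4  1.3]
[[ 0.58385792  0.04026174  0.03      ]
 [ 0.59090402 -0.01902221  0.03      ]]
```

View pics/l2.png

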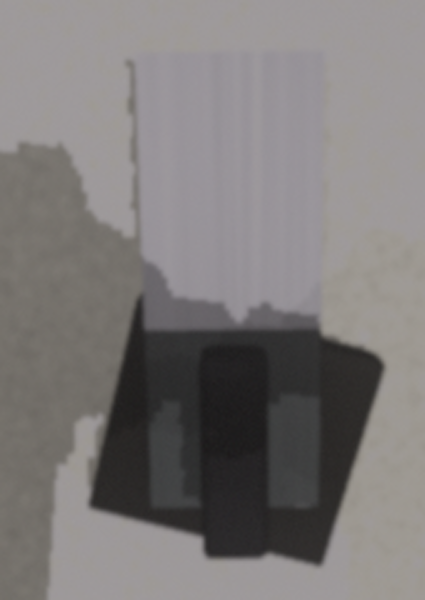

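View pics/c2.png

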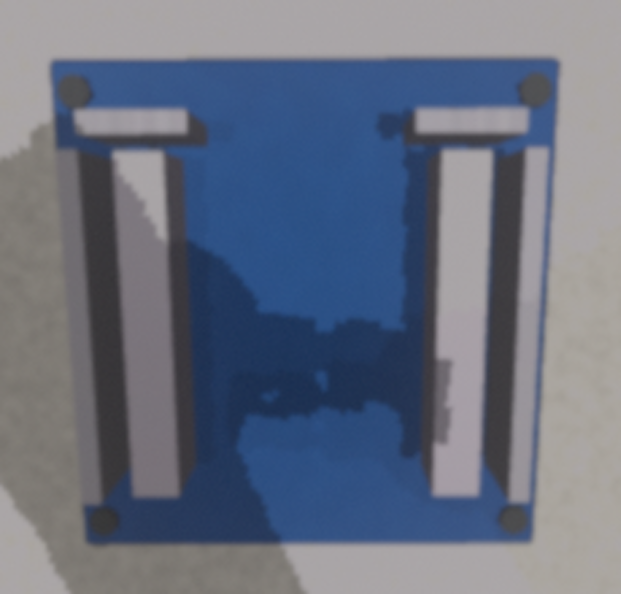

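```bash
python3 - <<'E'
from h import *
c=wcam('w_lift')
b=ray(c,[(290,252.8),(357.6,252.8)],.033); f=ray(c,[(287,182),(358,182)],.033)
print(b,f)
d=np.array([np.cos(.126),np.sin(.126),0]); print(b.mean(0)+.0315*d, f.mean(0)-.0315*d)
E
python3 - <<'E'
from h import *
p=np.array([.471,-.0045]); y=7.2
fingers.gripper_to(1.0,110)
robot.move_to([p[0],p[1],.17],[180,0,y])
robot.line_to([p[0],p[1],.072],[180,0,y],velocity=.08)
print(robot.current_contact_force(), robot.current_tool_pos())
fingers.gripper_to(0.0,110)
print(robot.current_finger_gap(), robot.current_contact_force(), robot.current_tool_pos(),robot.current_time_s())
robot.line_to([p[0],p[1],.13],velocity=.08); robot.pause(.2)
print(robot.current_contact_force(),robot.current_torque()); shot('w_held'); save(vision.grab_frame('scene'),'s_held'); print(robot.current_time_s())
E
```

```text
[[ 0.43562262  0.02126448  0.033     ]
 [ 0.44273006 -0.03857481  0.033     ]] [[ 0.49797835  0.02970268  0.033     ]
 [ 0.5050445  -0.02977252  0.033     ]]
[ 0.47042662 -0.00469666  0.033     ] [ 0.47026114 -0.00399342  0.033     ]
[1.00324507 0.69744406 0.46506808] [ 0.47154608 -0.0044689   0.07251621]
0.21463390225130036 [-0.47451544  0.13641366  2.04837587] [ 0.47101734 -0.00428013  0.07220073] 8.925
[-0.22705665  0.14873916 -2.44429318] [ 0.0005069   0.02282075 -0.05968326]
10.1
```

View pics/w_held.png

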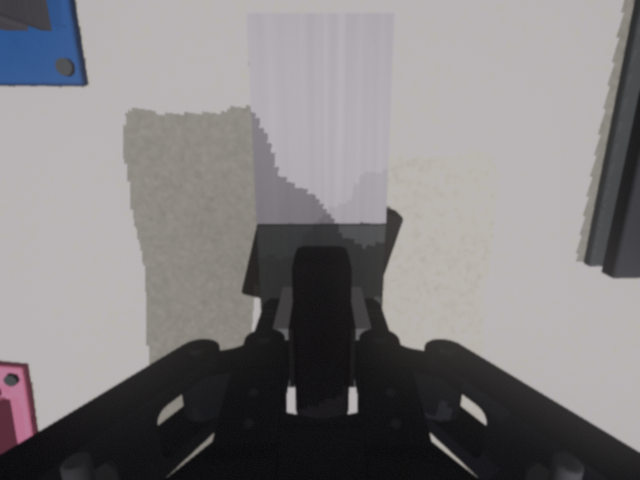

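```bash
python3 - <<'E'
from h import *
from scipy.optimize import least_squares
k=vision.calibration('wrist'); cam=(np.array(k['mtx']),np.array(k['T_tool_cam']))
uv=np.array([(248,13),(393,13),(256,224.5),(387,224.5)],float)
def pts(phi,dx,dy,dz,yaw):
    c,s=np.cos(phi),np.sin(phi)
    t=[31.5+87*c-1*s,-44+87*s+1*c]
    L=np.array([[t[0],30,t[1]],[t[0],-30,t[1]],[31.5,30,-41],[31.5,-30,-41]])/1e3
    L=L@Ro.from_euler('z',yaw).as_matrix().T+[dx,dy,dz]
    return np.c_[L[:,0],-L[:,1],-L[:,2]-.002]
r=least_squares(lambda p:(proj(cam,pts(*p))-uv).ravel(),[0]*5,x_scale=[.1,.01,.01,.01,.1]);print(np.round(r.x,4),np.round(r.fun,1))
r=least_squares(lambda p:(proj(cam,pts(p[0],p[1],p[2],0,p[3]))-uv).ravel(),[0]*4,x_scale=[.1,.01,.01,.1]);print(np.round(r.x,4),np.round(r.fun,1))
E
```

```text
[-0.0697 -0.0001 -0.001   0.0018  0.0026] [-0.6  0.6  0.9  0.1 -0.6 -0.2  0.3 -0.6]
[-0.0416 -0.0004 -0.001   0.0026] [-0.8  0.8  1.1  0.3  0.1 -0.5 -0.4 -0.9]
```

```bash
cat >> h.py <<'E'
S=np.array([.6038,-.2642]); SY=np.radians(8.0)
def uvec(a): return np.array([np.cos(a),np.sin(a)])
def frame(o,yaw,x,y): return np.array(o)+x*uvec(yaw)+y*uvec(yaw+np.pi/2)
def pose_tip(tip,ztip,theta,phi,yaw):
    """TCP pose so that blade front bottom edge is at tip(xy), ztip; theta nose-down rad"""
    b=[.0315+.087*np.cos(phi)+.001*np.sin(phi), -.044+.087*np.sin(phi)-.001*np.cos(phi)] # in lifter frame from grip
    b[1]+=.002 # from TCP
    c,s=np.cos(theta),np.sin(theta)
    fx=c*b[0]+s*b[1]; fz=-s*b[0]+c*b[1]
    xy=np.array(tip)-fx*uvec(yaw)
    return [xy[0],xy[1],ztip-fz],[180,np.degrees(theta),np.degrees(yaw)]
E
python3 - <<'E'
from h import *
th=.06; ph=-.055
tip=frame(S,SY,-.075,.004)
p,o=pose_tip(tip,.055,th,ph,SY); print(p,o)
robot.move_to(p,o); robot.pause(.3)
print(robot.current_time_s(),robot.current_contact_force(),robot.current_torque())
p2,o=pose_tip(tip,.018,th,ph,SY)
r=robot.line_to(p2,o,velocity=.015,f_stop=1.5)
tp=np.array(robot.current_tool_pos()); print(r,tp,robot.current_eef_rot(),robot.current_contact_force(),robot.current_time_s())
print('model tip z',.03+(tp[2]-pose_tip(tip,.03,th,ph,SY)[0][2]))
save(vision.grab_frame('scene'),'s_feel');shot('w_feel')
E
```

```text
[np.float64(0.41485923742436026), np.float64(-0.2867145821916123), np.float64(0.10978964555594403)] [180, np.float64(3.437746770784939), np.float64(8.0)]
11.5083 [ 0.11121104 -0.3832723  -3.36654373] [-0.01979616 -0.07698695  0.02537729]
True [ 0.41453561 -0.28666122  0.08160875] [-179.97202463    3.46643053    7.98260569] [-0.71196114 -0.12352461  0.43649951] 13.175
model tip z 0.02681910705267071
```

View pics/w_feel.png

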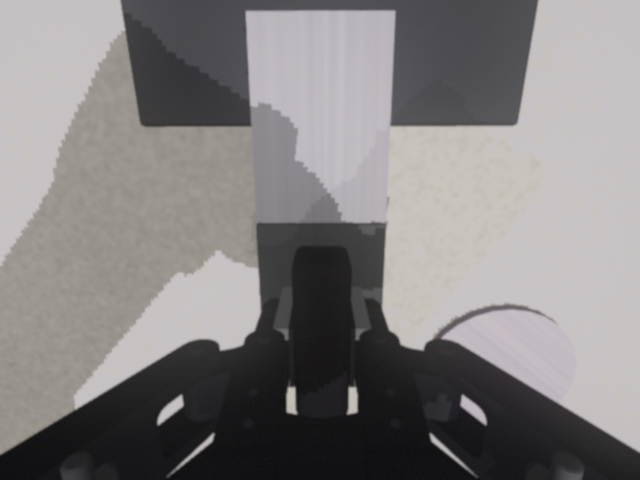

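```bash
python3 - <<'E'
import cv2,numpy as np
a=cv2.imread('pics/w_held.png')[0:60,230:410]; b=cv2.imread('pics/w_feel.png')[0:60,230:410]
cv2.imwrite('pics/cmp.png',cv2.resize(np.vstack([a,b]),None,fx=4.4,fy=4.4,interpolation=cv2.INTER_NEAREST))
E
```

```text
(no output)
```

View pics/cmp.png

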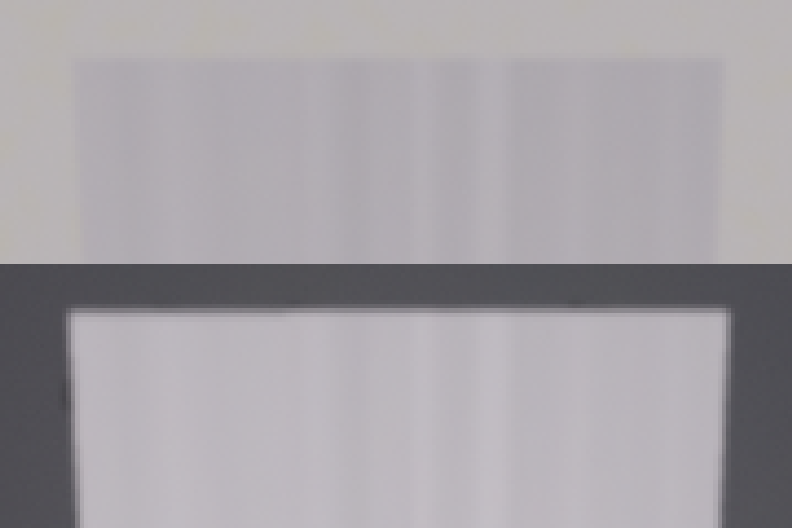

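```bash
python3 - <<'E'
from h import *
tp=np.array(robot.current_tool_pos())
fingers.gripper_to(0.0,120)
robot.line_to(tp+[0,0,.008],velocity=.04); robot.pause(.2)
shot('w_up'); print(robot.current_contact_force(),robot.current_time_s())
import cv2
im=cv2.imread('pics/w_up.png')[0:60,230:410]
cv2.imwrite('pics/cmp2.png',cv2.resize(im,None,fx=4.4,fy=4.4,interpolation=0))
g=cv2.cvtColor(cv2.imread('pics/w_up.png'),6).astype(float); print(np.round(g[20,240:252]),np.round(g[20,388:402]),np.round(g[4:20,320]))
g=cv2.cvtColor(cv2.imread('pics/w_feel.png'),6).astype(float); print(np.round(g[20,240:252]),np.round(g[20,388:402]),np.round(g[4:20,320]))
E
```

```text
[ 1.2860708   0.09580165 -3.4144133 ] 14.1167
[ 77.  78.  78.  78.  77.  95. 137. 169. 180. 182. 182. 182.] [179. 179. 179. 180. 178. 168. 135.  98.  82.  78.  80.  80.  79.  78.] [ 81.  82.  81.  81.  81.  82.  83.  95. 127. 159. 176. 181. 182. 182.
 182. 182.]
[ 78.  79.  78.  79.  83. 119. 161. 180. 184. 185. 185. 184.] [181. 181. 181. 182. 181. 177. 159. 122.  89.  80.  80.  81.  80.  79.] [ 81.  82.  83.  82.  86. 101. 139. 170. 182. 184. 184. 184. 184. 184.
 184. 185.]
```

```bash
python3 - <<'E'
from h import *
th=.085; ph=-.02
tip=frame(S,SY,-.075,.004)
p,o=pose_tip(tip,.038,th,ph,SY)
robot.line_to(p,o,velocity=.04); robot.pause(.25); f0=np.array(robot.current_contact_force())
p2,o=pose_tip(tip,.022,th,ph,SY)
r=robot.line_to(p2,o,velocity=.01,f_stop=1.5)
tp=np.array(robot.current_tool_pos()); print(r,tp,robot.current_eef_rot(),robot.current_contact_force()-f0,robot.current_time_s())
zt=.03+(tp[2]-pose_tip(tip,.03,th,ph,SY)[0][2]); print('model tip z',zt)
robot.pause(.1); print(robot.current_contact_force()-f0)
json.dump(zt,open('zt.json','w'))
p3,o=pose_tip(frame(S,SY,-.012,.004),zt-.0004,th,ph,SY)
r=robot.line_to(p3,o,velocity=.035,f_stop=12)
print(r,robot.current_tool_pos(),robot.current_contact_force()-f0,robot.current_time_s())
json.dump(f0.tolist(),open('f0.json','w'))
shot('w_mid');save(vision.grab_frame('scene'),'s_mid')
E
```

```text
True [ 0.41545608 -0.28652041  0.08458584] [-179.97229641    4.90505552    7.9826949 ] [-1.0222158  -0.52323133  4.85294537] 15.4833
model tip z 0.02995048129023012
[ 0.49956425 -1.99046536  4.6104758 ]
False [ 0.47822626 -0.27775202  0.08420435] [-4.6397618   0.10002314  5.31317269] 17.575
```

View pics/w_mid.png

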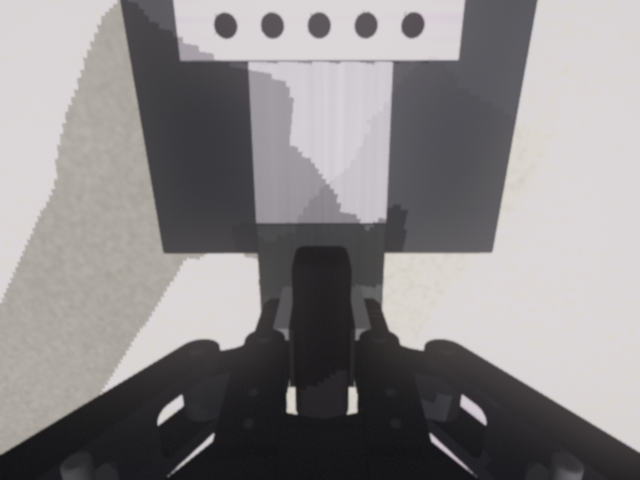

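```bash
python3 - <<'E'
from h import *
th=.085; ph=-.02; zt=json.load(open('zt.json'));f0=np.array(json.load(open('f0.json')))
p3,o=pose_tip(frame(S,SY,.059,.004),zt-.0004,th,ph,SY)
r=robot.line_to(p3,o,velocity=.035,f_stop=12)
print(r,np.array(robot.current_tool_pos())-p3,robot.current_contact_force()-f0,robot.current_torque(),robot.current_time_s())
shot('w_in');save(vision.grab_frame('scene'),'s_in')
E
```

```text
False [-0.00212535 -0.00054502 -0.00035231] [-7.84351246  0.01772497  7.35124507] [-0.09185445  1.08138069  0.08016089] 19.85
```

View pics/w_in.png

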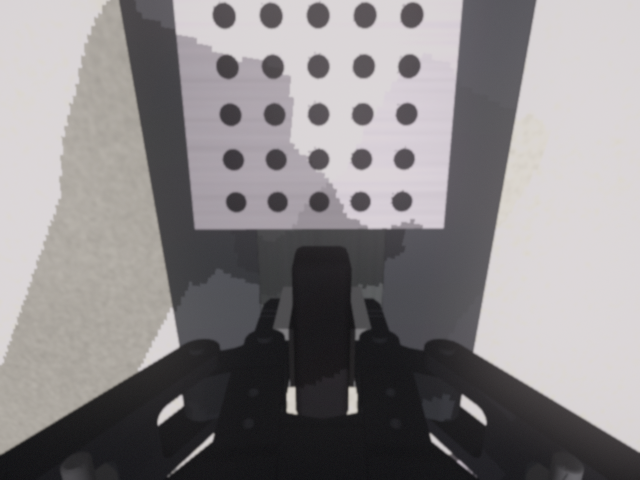

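```bash
python3 - <<'E'
from h import *
ph=-.02; zt=json.load(open('zt.json'))
p,o=pose_tip(frame(S,SY,.054,.004),zt+.012,.03,ph,SY)
robot.line_to(p,o,velocity=.03)
p,o=pose_tip(frame(S,SY,.052,.004),zt+.06,-.03,ph,SY)
robot.line_to(p,o,velocity=.05); robot.pause(.3)
f0=np.array(json.load(open('f0.json')))
print(robot.current_contact_force()-f0,robot.current_torque(),robot.current_time_s(),robot.current_eef_rot())
shot('w_lifted');save(vision.grab_frame('scene'),'s_lifted')
import cv2
a=cv2.imread('pics/s_lifted.png'); cv2.imwrite('pics/s_lc.png',cv2.resize(a[220:400,150:330],(720,720),interpolation=2)[:600])
E
```

```text
[ 0.19154037 -0.93268546 -0.9685469 ] [-0.06299059  0.22497091 -0.00736969] 21.7083 [-179.97600608   -1.69209966    8.01251614]
```

View pics/w_lifted.png

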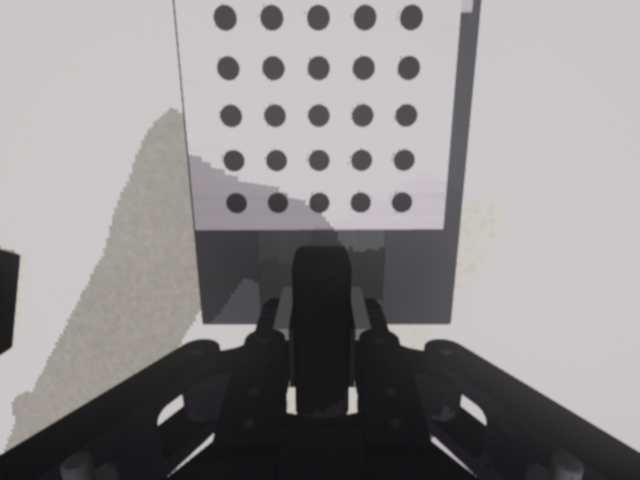

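View pics/s_lc.png

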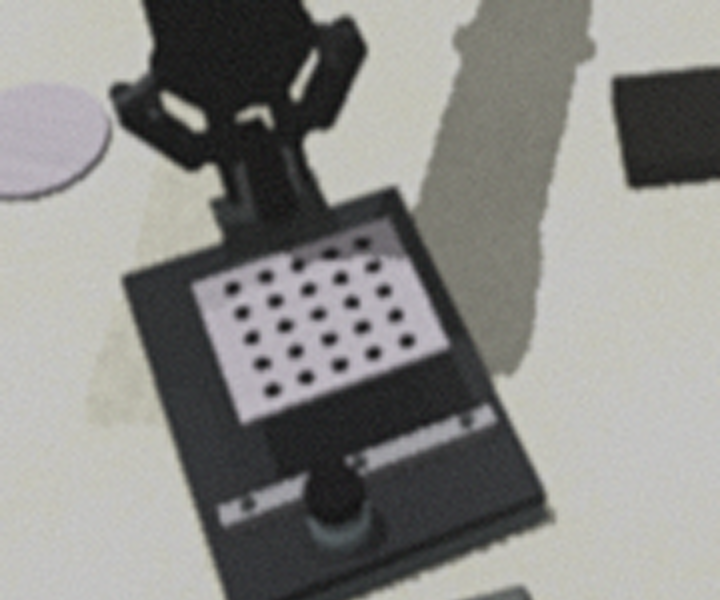

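```bash
cat > pf.py <<'E'
from h import *
from scipy.optimize import least_squares
def platefit(n, corners):
    im=cv2.imread(f'pics/{n}.png',0)
    k=vision.calibration('wrist'); cam=(np.array(k['mtx']),np.array(k['T_tool_cam']))
    b=cv2.adaptiveThreshold(im,255,cv2.ADAPTIVE_THRESH_MEAN_C,cv2.THRESH_BINARY_INV,61,25)
    N,_,st,ce=cv2.connectedComponentsWithStats(b)
    H=[c for s,c in zip(st[1:],ce[1:]) if 150<s[4]<900 and s[1]>0 and abs(s[2]-s[3])<8 and s[4]>.6*s[2]*s[3] and s[1]+s[3]<corners[0][1]]
    H=np.array(H); print('holes',len(H)); 
    if len(H)!=25: print(np.round(H)); return
    H=H[np.argsort(-H[:,1])].reshape(5,5,2); H=np.array([r[np.argsort(r[:,0])] for r in H])
    g=np.array([[(i-2),(2-j)] for i in range(5) for j in range(5)],float) # x fwd, y left
    uv=np.r_[H.reshape(-1,2),corners]
    def model(p):
        x,y,z,yaw,pit,rol,sx,sy=p
        L=np.r_[np.c_[g*[sx,sy],np.zeros(25)],[[-.048,.055,0],[-.048,-.055,0]]]
        L=L@Ro.from_euler('xyz',[rol,pit,yaw]).as_matrix().T+[x,y,z]
        return proj(cam,np.c_[L[:,0],-L[:,1],-L[:,2]])
    def f(p):
        return np.r_[(model(p)-uv).ravel()*np.r_[np.ones(50),2*np.ones(4)]]
    r=least_squares(f,[.08,0,-.03,0,0,0,.018,.02],x_scale=[.01,.01,.01,.1,.1,.1,.01,.01])
    print('x,y,ztop,yaw,pit,roll,sx,sy',np.round(r.x,4),'rms',np.sqrt(np.mean(r.fun**2)),np.round(r.fun[-4:],1)); return r.x
if __name__=='__main__':
    platefit('w_lifted',[(196.5,230),(444,229.5)])
E
python3 pf.py
```

```text
holes 25
x,y,ztop,yaw,pit,roll,sx,sy [ 0.0782  0.0003 -0.0332  0.0044  0.0186 -0.0138  0.0179  0.0179] rms 0.42134247889555637 [-1.7 -0.9 -0.4 -0.6]
```

```bash
cat >> h.py <<'E'
C=np.array([.6199,.2425]); CY=np.radians(7.0)
TH=-.02; TY=CY-.0044
def craTCP(dx,dy,zunder):
    c=frame(C,CY,dx,dy); xy=frame(c,TY,-.0787,-.0003)
    return [xy[0],xy[1],zunder+.0412+ .078*TH*0], [180,np.degrees(TH),np.degrees(TY)]
E
python3 - <<'E'
from h import *
p,o=craTCP(-.03,0,.095); c=np.array(robot.current_tool_pos()); print(c,p)
c2=c.copy(); c2[2]=p[2]
robot.line_to(c2,o,velocity=.06)
robot.line_to(p,o,velocity=.13); robot.pause(.2)
p,o=craTCP(0,0,.075); robot.line_to(p,o,velocity=.05); robot.pause(.3)
print(np.array(robot.current_tool_pos())-p,robot.current_eef_rot(),robot.current_time_s())
shot('w_over');save(vision.grab_frame('scene'),'s_over')
import cv2
a=cv2.imread('pics/s_over.png'); cv2.imwrite('pics/s_oc.png',cv2.resize(a[200:340,360:520],(685,600),interpolation=2))
E
```

```text
[ 0.53614824 -0.2696299   0.13093281] [np.float64(0.512004038965262), np.float64(0.22929867115595884), 0.1362]
[-3.98937107e-05  6.31893743e-05  2.47767422e-04] [-179.99826809   -1.16690833    6.75685315] 27.425
```

View pics/w_over.png

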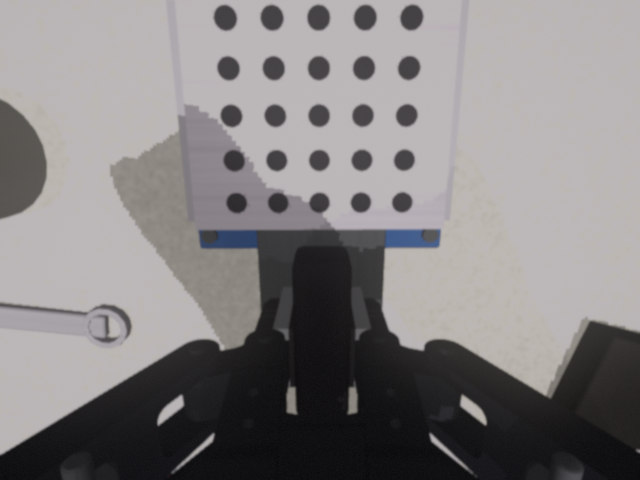

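View pics/s_oc.png

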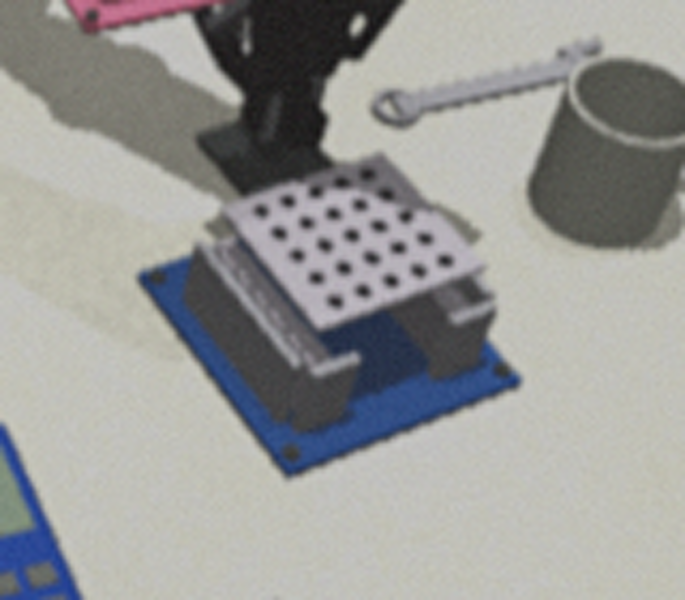

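```bash
python3 - <<'E'
from h import *
c=wcam('w_over'); q=ray(c,[(199,248),(440,247.5)],.008); print(q); m=q.mean(0)[:2]+.08*uvec(CY); print('cradle',m, np.degrees(np.arctan2(-(q[1]-q[0])[0]*-1*-1,(q[0]-q[1])[1])))
f0=json.load(open('f0.json'))
print(robot.current_contact_force())
E
```

```text
[[0.5317853  0.31296738 0.008     ]
 [0.55093034 0.15376659 0.008     ]]
cradle [0.62076151 0.24311654] -6.857301744103492
[ 0.41101626  0.31794553 -3.86065943]
```

```bash
python3 - <<'E'
from h import *
f=np.array(robot.current_contact_force())
p,o=craTCP(0,0,.053); robot.line_to(p,o,velocity=.03)
p,o=craTCP(0,0,.038); r=robot.line_to(p,o,velocity=.025,f_stop=8); robot.pause(.2)
print(r,np.array(robot.current_tool_pos())-p,robot.current_contact_force()-f,robot.current_time_s())
shot('w_down');save(vision.grab_frame('scene'),'s_down')
import cv2
a=cv2.imread('pics/s_down.png'); cv2.imwrite('pics/s_dc.png',cv2.resize(a[200:340,360:520],(685,600),interpolation=2))
E
```

```text
False [1.70041695e-04 9.54877720e-05 2.21039923e-04] [0.65710904 0.04382974 1.17269353] 29.3583
```

View pics/w_down.png

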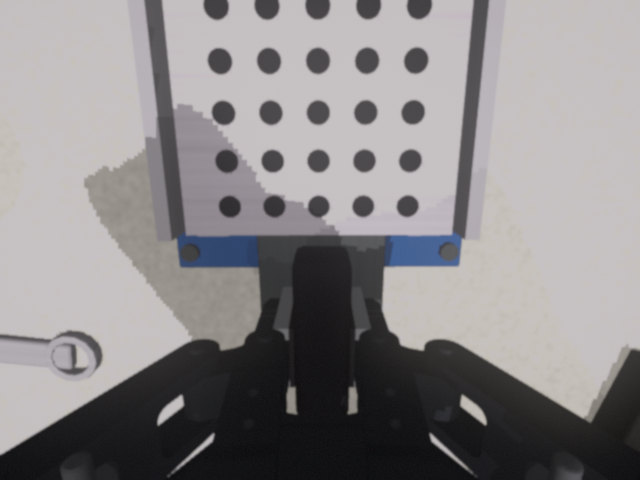

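View pics/s_dc.png

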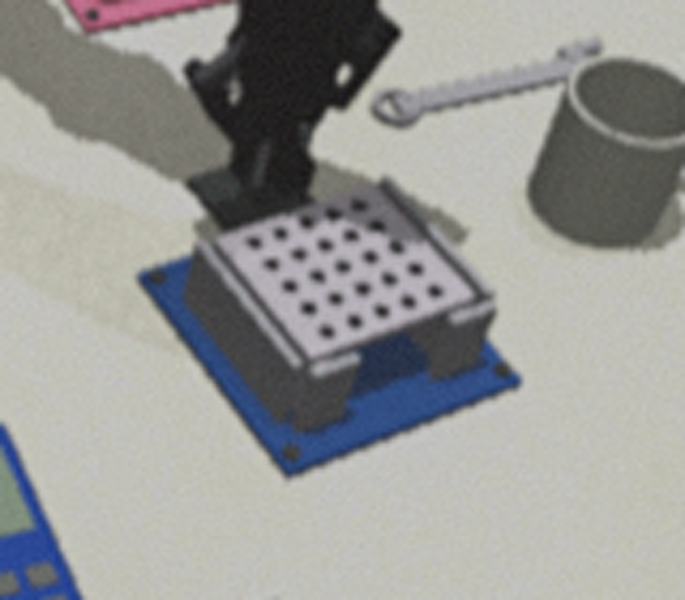

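```bash
cat >> h.py <<'E'
RST=np.array([.4637,-.0053]); RY=np.radians(-8)
E
python3 - <<'E'
from h import *
o=craTCP(0,0,.038)[1]
r=robot.line_to(craTCP(-.115,0,.038)[0],o,velocity=.06,f_stop=8)
print(r,robot.current_contact_force(),robot.current_time_s())
p=craTCP(-.115,0,.09)[0]; robot.line_to(p,o,velocity=.1)
shot('w_out')
robot.line_to([RST[0],RST[1],.12],[180,0,-8],velocity=.15); robot.pause(.3)
f=np.array(robot.current_contact_force())
r=robot.line_to([RST[0],RST[1],.0705],[180,0,-8],velocity=.025,f_stop=3)
print(r,robot.current_tool_pos(),robot.current_contact_force()-f,robot.current_torque(),robot.current_time_s())
shot('w_rest');save(vision.grab_frame('scene'),'s_rest');save(vision.grab_frame('top'),'t_rest')
import cv2
a=cv2.imread('pics/s_rest.png'); cv2.imwrite('pics/s_rc.png',cv2.resize(a[200:340,280:520],(800,466),interpolation=2))
E
```

```text
False [ 0.59865519  0.68246143 -3.1176698 ] 31.525
True [ 0.46360092 -0.00521466  0.07219411] [ 0.74433338 -0.56958457  8.22484737] [-0.18178767  0.02361803 -0.02988195] 35.95
```

View pics/s_rc.png

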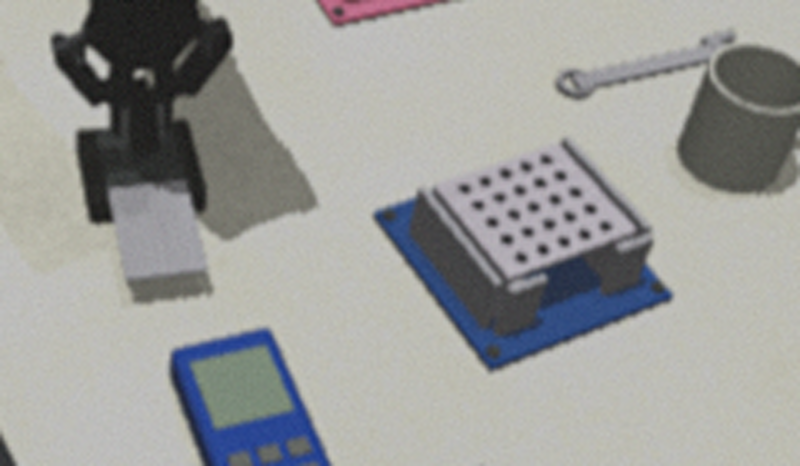

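View pics/w_out.png

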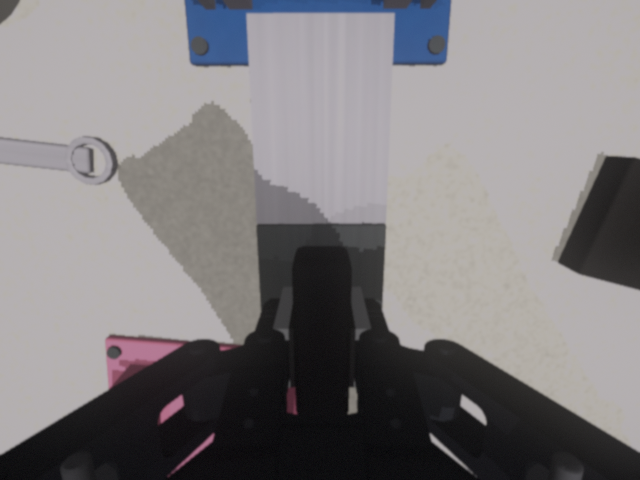

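View pics/w_rest.png

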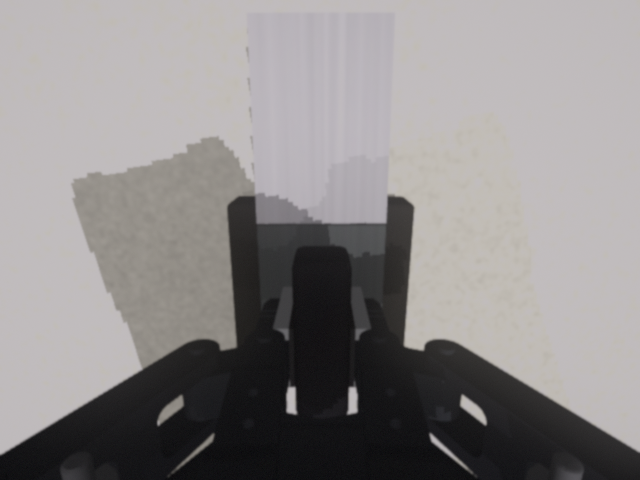

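```bash
python3 - <<'E'
from h import *
fingers.gripper_to(.7); robot.pause(.2)
tp=np.array(robot.current_tool_pos())
robot.line_to([tp[0],tp[1],.22],velocity=.08); robot.pause(.2); shot('w_f1')
robot.move_to([.56,.235,.24],[180,0,7]); robot.pause(.3); shot('w_f2'); save(vision.grab_frame('scene'),'s_f'); save(vision.grab_frame('top'),'t_f')
print(robot.current_time_s(),robot.current_contact_force())
E
```

```text
40.5083 [-0.20310382  0.08802667  0.13911641]
```

View pics/w_f1.png

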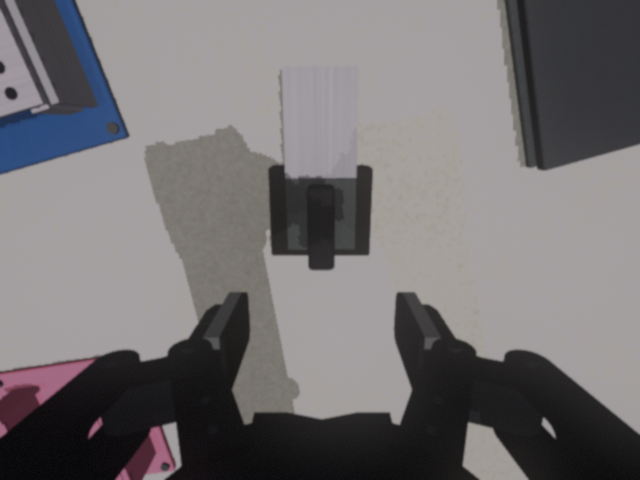

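View pics/w_f2.png

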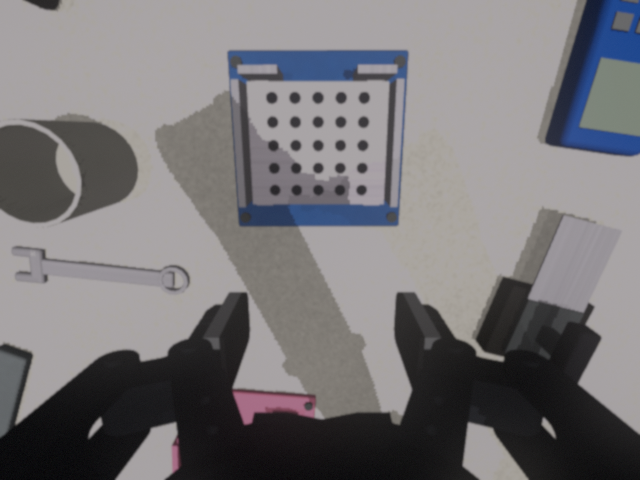

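View pics/s_f.png

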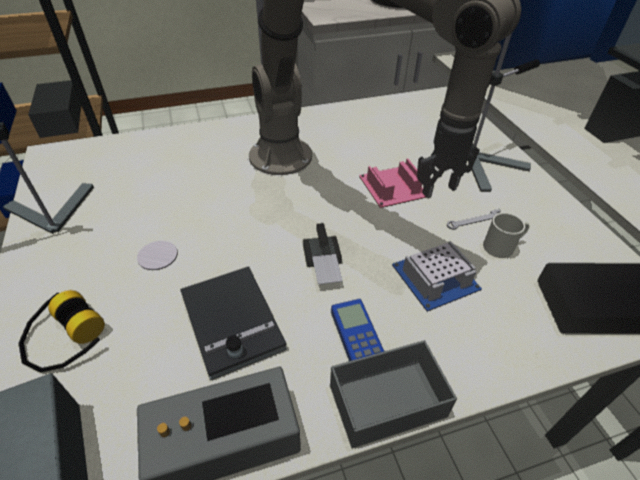

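```bash
python3 - <<'E'
from h import *
from scipy.optimize import least_squares
c=wcam('w_f2')
pl=ray(c,[(272,98),(364.5,98),(362,190),(275,190)],.058).mean(0)
ba=ray(c,[(228,51),(408,51),(399,225.5),(239,225.5)],.008).mean(0)
d=(pl-ba)[:2]; print(d@uvec(CY),d@uvec(CY+np.pi/2))
c=wcam('w_f1'); h=ray(c,[(308.5,186),(333.5,186),(333,269.5),(308.5,269.5)],.085).mean(0); print((h[:2]-RST))
workorder.close_job(); print(robot.current_time_s())
E
```

```text
0.0003004843861365896 -0.00022828492751457847
[ 0.00012252 -0.00096858]
the job is handed in; nothing more can be done
the job is handed in; nothing more can be done
```

The plate is in the blue cradle, the lifter is back on its rest block, and the job is handed in. The clock stood at about 40.5 s at the last reading, against the 61 s limit. The close call reports no verdict.

- **Pick-up:** I gripped the lifter by its handle and felt the blade edge down on to the slab. The slab's travel was never measured. The vertical force change was about 4–5 N at touch and 7.4 N during the slide, which by the given spring rates means it was pressed roughly 1–3 mm. I slid the blade under the plate up to the fence and lifted it clear.
- **Placing:** The blue cradle was the one described; the pink one was left alone. I carried the plate level, lowered it on to the rails, drew the blade out, laid the foot on the rest and let go.

**Last checks, from the wrist camera:**
- The plate centre is within about 0.5 mm of the cradle centre, lying between the guides on both rails.
- The lifter handle is about 1 mm from the rest centre, with the foot looking flat.
- The bystanders look unmoved in the final scene picture, and the gripper was touching nothing.

**One disagreement:** the blade's swivel came out at -0.04 to -0.07 rad in the camera fit but about -0.02 rad by feel. Pictures taken during the first touch showed the lifter rocking slightly in the grip. I went by the felt value, and the later plate fit agreed with it.

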